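# Clear the hand bridge and present the template arm over the wheel

### The arm

A 6-joint arm with a two-finger parallel gripper is mounted at the origin on the work surface. World frame = base frame: x ahead of the robot, y to its left, z up, the work surface at z = 0. Lengths are in m, angles in rad, forces in N, time in s.
With the tool pointing down it reaches from about 0.375 to 0.9 m from the base axis. Payload 3.1 kg.
Tool frame: the origin (TCP) lies where the fingers leave the gripper's body, on its centre line; the fingertips stand 73 mm ahead of it and the grasp point (between the pads) lies 54 mm ahead of it; z points along the fingers, y is the line along which they close (so a half turn about z gives the same grasp; the last joint's range is limited). The gripper opens to 85 mm and grips with 20 to 120 N. Pads are 22 mm wide; open, the fingers measure 114 mm over their backs; the gripper's body (76 mm by 85 mm) begins 54 mm behind the grasp point. The pads swing forward as they close: fully open they stand 13 mm farther back than shut.
Start: joints at [-1.492, 0.527, 1.433, -0, 1.181, -0.178], TCP at [0.159, -0.604, 0.304] pointing down, gripper open.
Joint ranges: [-3.08, 3.08], [-0.75, 2.2], [0.22, 2.44], [-1.43, 4.57], [0, 2.65], [-2.85, 2.85]. Speed limits (rad/s): [2.79, 2.79, 3.14, 3.14, 3.14, 3.14].

### API

Orientations are given as a unit quaternion [x, y, z, w].
In Python, from station import manip gives the robot as it stands.
- The arm moves only by the shell command python3 -m crank 'ROWS' [FORCE]. ROWS is JSON, a list of rows, each an object with "dp": the shift along the tool's x, y, z normalised to -1 to 1, where 1 is 50 cm, a list of three; "delta_rot": the turn, a rotation vector about the tool's x, y, z normalised to -1 to 1, where 1 is 2 pi rad, a list of three; "fingers": the opening, from -1 (shut) to 1 (fully open). A call has 1 to 12 rows; each row shifts and turns the commanded pose from where the row before left it, along the tool's axes as they then stand; what a row does not reach is not made up. A row lasts 1/12 s, in which the tool goes at most 41.7 mm and 7.16 degrees, less where a joint would pass 70% of its speed; a pose out of reach is approached as far as the arm can. A call with a number of a shift or a turn outside -1 to 1 is refused whole. A call with a gripper value outside its range is refused whole. The fingers move at their own pace and stop on an object; FORCE is the grip in N (left out, the last holds). Time passes only in rows, so rows that do not move let the fingers close. It gives the time, the measured TCP pose, the force, the opening and the grip force at its end, in the units of the state.
- manip.sense(): the state, without advancing time (a new reading comes with each control period).
- manip.snapshot(name): name is "scene" or "side" or "wrist"; returns (picture, depth): 400x640x3 uint8, red, green, blue; 400x640 float32, m along the optical axis (not along the pixel's ray), 0 where there is no reading.
- manip.camera_model(name): a dict with "fx", "fy", "cx", "cy" (pixels), "origin" and "attitude" of the camera in the world. Camera axes: x right, y up, looking along -z (the intrinsics and any distortion apply to the point x, -y, -z); pixel columns grow to the right and rows downward; lengths in m; the calibration is good to about 2 mm. The wrist camera is an equidistant fisheye: a pixel r from the principal point sees the ray r / f radians off the axis. A picture is of the moment at which its call begins: read the wrist's pose just before it. camera_model takes no time and is no camera call; for the wrist camera it gives the pose at the moment of the call.
- manip.sign_off(): hands the job in; it is judged then, once.
The state is a dict: "t": time; "q": joint angles; "qd": joint speeds; "tau": joint torques, N m; "tcp_pos": TCP position; "tool_rot": TCP orientation; "force": force on the tool from outside, world axes, zero at the start; "ft_torque": the same for the moment, N m; "finger_gap": opening from 0.0 (shut) to 1.0 (fully open); "gripper_force": force on a finger pad.
Only numpy, scipy, OpenCV 4.12 (cv2) and the standard library are available. Lean on these libraries where they do the work, as an engineer would, in place of code of your own. Each camera call takes 0.05 s, during which the arm holds its last target. There are 200 camera calls.

### The job

Take the wooden hand bridge off the banding wheel and set it (do not drop it) astride the timber rail, square across the bar with one leg hanging down on each side, and let go of it. Then pick up the metal template arm by its balance point and finish still holding it there, level and at rest, with the middle of its template blade over the middle of the wheel and its underside about 5 cm above the wheel's top. Do not push the two raw clay bowls that stand just beyond the wheel, or tip them over.

Things in the scene. Friction and masses are not known exactly. Their poses are not given: they have to be found in the camera images.
- bridge: Hand bridge: loose, pale wood, an upside-down U, about 0.14 kg, standing on the wheel. Beam 110 mm long (its x), 32 mm wide (y), 36 mm thick, on two legs each 14 mm thick in x, 32 mm wide and 62 mm long at the ends of the beam; 82 mm clear between the legs; 98 mm tall in all. Origin under its centre at the level of the feet; z up.
- bridge_beam (a point): Centre of the bridge's beam (18 mm below its top face, 18 mm above its underside, 80 mm above the feet). Axes as the bridge's. Grip the beam across its 32 mm width, high up so that the fingertips stay above its underside.
- rail: Fixed rail: dark timber bar 24 mm square in section and 260 mm long (its y), on two posts 22 mm square centred 118 mm either side of its middle, each on a foot 100 mm (x) by 30 mm. Origin on the table under the middle.
- rail_top (a point): Middle of the bar's flat top face, 130 mm above the table. y along the bar, x level across it, z up. The bridge hung on it has its beam's x across the bar (either way round) and its beam centre 18 mm above this face.
- jolley: Template arm, loose on the table, 365 mm long, 0.4-0.65 kg. Along x: tail eye (aluminium boss 32 mm across, 41 tall) at -196 mm; aluminium bar 18 mm wide (y), 22 tall, 19 mm off the table; heavy dark cast block 36 x 44 x 45 mm at 67 to 103 mm; thin steel blade, 6 mm thick, 43 tall, lower corner rounded, at 103 to 153 mm. Origin at underside level, z up, +x to the blade.
- jolley_balance (a point): The arm's balance point, inside the bar: x = 32.6 mm from the arm's origin, 34 mm short of the cast block, 30 mm above the underside. Axes as the arm's. The bar here is gripped across its 18 mm width (y), from above.
- jolley_template (a point): Middle of the template blade: x = 128 mm, so 95.4 mm along +x from the balance point, and 22 mm above the arm's underside. Axes as the arm's.
- wheel: Fixed banding wheel (does not turn): flat round aluminium head 180 mm across on a dark foot, 70 mm tall. Origin on the table under its centre.
- wheel_top (a point): Centre of the wheel's flat top face, 70 mm above the table; marked by a small dark dot.
- bowl0_mid (a point): Middle (half-way up) of a raw clay bowl, loose, 90 mm across the rim, 65 mm tall, 0.25 kg, standing on the table just beyond the wheel (far side from the robot), left. Leave it alone.
- bowl1_mid (a point): Middle (half-way up) of a raw clay bowl, loose, 90 mm across the rim, 65 mm tall, 0.25 kg, standing on the table just beyond the wheel (far side from the robot), right. Leave it alone.
Not all that is in view belongs to the job. Several things have the shape of the bridge; the one meant has the colours described above.

How it is judged:
On the way, in this order (a step that is already met when the one before it is completed fails the run):
1. the bridge hangs astride the rail, let go (z of bridge_beam in the frame of rail_top between 0.01 and 0.028 m and x of bridge_beam in the frame of rail_top between -0.035 and 0.035 m and y of bridge_beam in the frame of rail_top between -0.105 and 0.105 m and angle between the x axis of bridge_beam and the x axis of rail_top, either way round below 0.35 rad and angle between bridge_beam's own z axis and vertical below 0.2 rad and contact force between bridge and rail above 0.3 N and contact force between the fingers and bridge below 0.05 N and linear speed of bridge below 0.03 m/s), for 0.3 s.
2. the arm is lifted off the table, gripped at its balance point (height (world z) of jolley_balance above 0.06 m and contact force between the fingers and jolley above 1 N and x of the grasp point in the frame of jolley_balance between -0.025 and 0.025 m), for 0.2 s.
At the end, for the whole second after the job is handed in: Bridge released, seated on the rail within 35 mm across and 105 mm along the bar, square to 0.35 rad, upright to 0.2 rad. Arm held within 25 mm of balance, level to 0.10 rad, at rest, touching nothing else, blade within 30 mm of wheel centre, underside 25-85 mm over it (all of step 1 and contact force between the fingers and jolley above 1 N and x of the grasp point in the frame of jolley_balance between -0.025 and 0.025 m and angle between jolley_balance's own z axis and vertical below 0.1 rad and horizontal distance between jolley_template and wheel_top below 0.03 m and z of jolley_template in the frame of wheel_top between 0.047 and 0.107 m and contact force between jolley and wheel below 0.05 N and contact force between jolley and bridge below 0.05 N and contact force between jolley and rail below 0.05 N and linear speed of jolley below 0.03 m/s and angular speed of jolley below 0.15 rad/s); the arm keeps its last pose, push and grip.
It fails at once if a raw clay bowl is pushed more than 30 mm or tipped (distance of any of bowl0_mid, bowl1_mid from where it was at the start of the episode above 0.03 m or angle between any of bowl0_mid, bowl1_mid's own z axis and vertical above 0.35 rad).
It fails at once if the bridge is dropped or thrown (moving faster than 0.5 m/s out of the fingers) (linear speed of bridge above 0.5 m/s and contact force between the fingers and bridge below 0.05 N).
It also fails if it takes over 64 s, if anything falls off the work surface, if the arm or the gripper's body presses on something with over 40 N, if the wrist force passes 120 N, or if a joint passes its speed limit or range.

## Working session

There is one attempt and no reset: what is moved stays moved. The work goes in short steps, Python scripts to look and compute and a shell command to move; the robot and the scene stay as the last step left them, time stands still between calls to the robot, and variables do not carry over. Pictures are saved under pics/ and viewed, at most 10 in all, crops included, and the job is handed in when it is done.

```bash
mkdir -p pics; cat > h.py <<'E'
from station import manip
import numpy as np, cv2
from scipy.spatial.transform import Rotation as R
def snap(n):
    c=manip.camera_model(n); p,d=manip.snapshot(n); np.savez(f'{n}.npz',p=p,d=d,c=c); return p,d,c
def load(n):
    z=np.load(f'{n}.npz',allow_pickle=True); return z['p'],z['d'],z['c'].item()
def cloud(d,c):
    v,u=np.mgrid[0:400,0:640]; P=np.stack([(u-c['cx'])/c['fx']*d,-(v-c['cy'])/c['fy']*d,-d],-1)
    a=np.array(c['attitude']); M=a if a.shape==(3,3) else R.from_quat(a).as_matrix()
    return P@M.T+np.array(c['origin'])
E
python3 - <<'E'
from h import *
for n in('scene','side'):
    p,d,c=snap(n); print(c); cv2.imwrite(f'pics/{n}0.png',p[...,::-1])
s=manip.sense(); print({k:s[k] for k in('t','tcp_pos','tool_rot','finger_gap','force')})
E
```

```text
{'fx': 366.1466467499278, 'fy': 366.1466467499278, 'cx': 326.09458053625775, 'cy': 199.2010401951366, 'origin': array([ 1.10963747, -0.20499831,  0.58975131]), 'attitude': array([0.35268615, 0.24181991, 0.52059943, 0.73899381])}
{'fx': 420.1558739116228, 'fy': 420.1558739116228, 'cx': 317.0902514109262, 'cy': 194.9411319752403, 'origin': array([0.04968951, 0.72178739, 0.70027908]), 'attitude': array([-0.13245208,  0.45420255,  0.84136061, -0.26128301])}
{'t': 0.1, 'tcp_pos': array([ 0.15932869, -0.60382085,  0.30303182]), 'tool_rot': array([ 9.91702296e-01,  1.28551916e-01,  4.19507468e-05, -9.79390843e-04]), 'finger_gap': 1.000486391372422, 'force': array([ 0.5396979 , -0.10090746, -0.54153189])}
```

View pics/scene0.png

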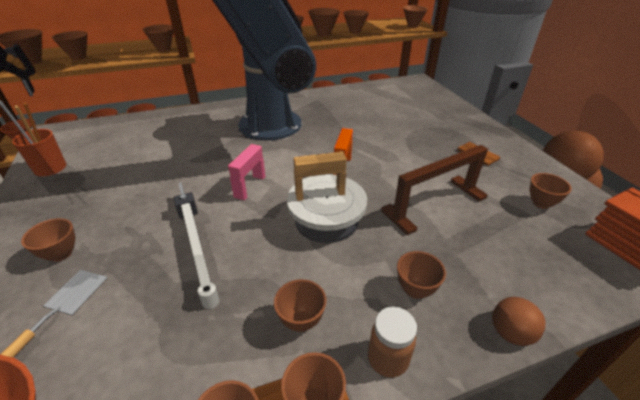

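View pics/side0.png

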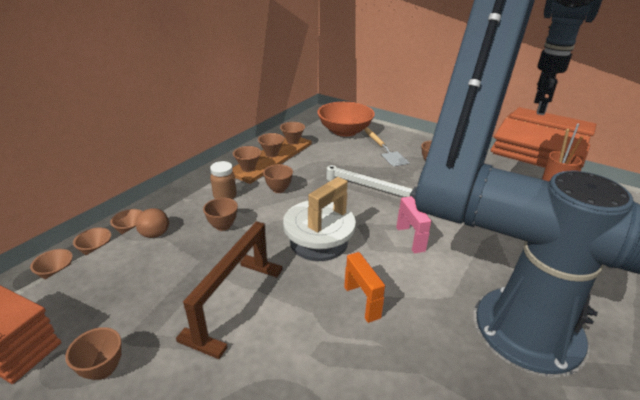

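The scene view shows the wooden bridge on the wheel at about (320,175). The rail runs from (400,190) to (485,155). The template arm runs from its blade at (182,190) to its tail at (208,295). The bowls are at (300,305) and (420,275). The pink and orange bridges are decoys.

```bash
cat > m.py <<'E'
from h import *
def rect(P,n):
    if len(P)<10: print(n,'few',len(P)); return
    (c,(w,h),a)=cv2.minAreaRect((P[:,:2]*1000).astype(np.float32)); print(n,len(P),np.round(c,1),np.round((w,h),1),'ang',round(a,1),'zmax',P[:,2].max().round(4),'med',np.median(P[:,2]).round(4), 'mean',P.mean(0).round(4))
for n,boxes in {'scene':dict(bridge=(285,145,355,205),rail=(385,140,495,230),jol=(170,175,222,310),wheel=(280,165,375,240)),'side':dict(bridge=(300,172,355,235),rail=(175,220,285,355),jol=(322,160,420,200),wheel=(275,195,365,260))}.items():
    p,d,c=load(n); P=cloud(d,c)
    for k,(a,b,e,f) in boxes.items():
        q=P[b:f,a:e][d[b:f,a:e]>0]; z=q[:,2]
        if k=='bridge': rect(q[(z>.155)],n+' bridge top'); rect(q[(z>.14)],n+' bridge beam'); rect(q[z>.09],n+' bridge')
        if k=='rail': rect(q[(z>.124)&(z<.14)],n+' rail top');rect(q[(z>.108)&(z<.14)],n+' rail bar')
        if k=='jol': rect(q[(z>.012)&(z<.06)],n+' jol');rect(q[(z>.035)&(z<.06)],n+' jol top')
        if k=='wheel': rect(q[(z>.064)&(z<.075)],n+' wheel')
E
python3 m.py
```

```text
scene bridge top 666 [493.8   8.6] [109.3  35.2] ang 81.8 zmax 0.1702 med 0.1669 mean [0.4996 0.007  0.165 ]
scene bridge beam 968 [494.7   8.5] [109.6  36.2] ang 81.2 zmax 0.1702 med 0.1634 mean [0.5021 0.0061 0.1595]
scene bridge 1450 [423.1  40.9] [114.3 218.5] ang 65.7 zmax 0.1702 med 0.1521 mean [0.4954 0.012  0.1451]
scene rail top 803 [546.7 294.8] [ 25.7 261.3] ang 11.1 zmax 0.1324 med 0.1296 mean [0.5508 0.2836 0.1292]
scene rail bar 1271 [546.8 294.7] [ 25.8 261.6] ang 11.0 zmax 0.1324 med 0.1285 mean [0.5541 0.2817 0.1244]
scene jol 1493 [ 486.2 -277.3] [365.1  43.7] ang 4.9 zmax 0.0516 med 0.0404 mean [ 0.5246 -0.2742  0.0381]
scene jol top 1242 [ 486.4 -279.5] [365.   43.4] ang 3.8 zmax 0.0516 med 0.0407 mean [ 0.519  -0.2749  0.041 ]
scene wheel 3005 [511.3  20.4] [176.5 180.9] ang 74.8 zmax 0.0745 med 0.07 mean [0.5238 0.0165 0.0699]
side bridge top 509 [490.7   8.6] [111.2  34.8] ang 82.8 zmax 0.1719 med 0.1683 mean [0.4868 0.0152 0.1662]
side bridge beam 704 [490.    8.5] [111.8  35.3] ang 81.8 zmax 0.1719 med 0.1659 mean [0.4852 0.0178 0.161 ]
side bridge 1125 [489.8   7.2] [114.6  35.4] ang 81.9 zmax 0.1719 med 0.1505 mean [0.4857 0.0194 0.1439]
side rail top 1278 [542.8 292.9] [ 26.2 262.8] ang 11.1 zmax 0.1342 med 0.1305 mean [0.5373 0.3103 0.1301]
side rail bar 1798 [542.6 292.9] [ 26.3 262.8] ang 11.2 zmax 0.1342 med 0.1298 mean [0.5344 0.3128 0.1261]
side jol 860 [ 517.7 -278.1] [294.2  45.1] ang 4.1 zmax 0.05 med 0.0378 mean [ 0.5169 -0.2708  0.0356]
side jol top 503 [ 517.9 -278.7] [293.9  45. ] ang 3.8 zmax 0.05 med 0.0418 mean [ 0.5091 -0.2735  0.0414]
side wheel 2047 [508.1  19.9] [175.3 179.9] ang 81.0 zmax 0.075 med 0.0714 mean [0.4976 0.0358 0.0712]
```

```bash
python3 -m crank '[{"dp":[0,0,0],"delta_rot":[0,0,-0.0186],"fingers":1},{"dp":[0,0,0],"delta_rot":[0,0,-0.0186],"fingers":1},{"dp":[0,0,0],"delta_rot":[0,0,-0.0186],"fingers":1},{"dp":[0,0,0],"delta_rot":[0,0,-0.0186],"fingers":1},{"dp":[0,0,0],"delta_rot":[0,0,-0.0186],"fingers":1},{"dp":[0,0,0],"delta_rot":[0,0,-0.0186],"fingers":1},{"dp":[0,0,0],"delta_rot":[0,0,-0.0186],"fingers":1},{"dp":[0,0,0],"delta_rot":[0,0,-0.0186],"fingers":1},{"dp":[0,0,0],"delta_rot":[0,0,-0.0186],"fingers":1},{"dp":[0,0,0],"delta_rot":[0,0,-0.0186],"fingers":1}]'
python3 -m crank '[{"dp":[0.0544,0.0202,0],"delta_rot":[0,0,0],"fingers":1},{"dp":[0.0544,0.0202,0],"delta_rot":[0,0,0],"fingers":1},{"dp":[0.0544,0.0202,0],"delta_rot":[0,0,0],"fingers":1},{"dp":[0.0544,0.0202,0],"delta_rot":[0,0,0],"fingers":1},{"dp":[0.0544,0.0202,0],"delta_rot":[0,0,0],"fingers":1},{"dp":[0.0544,0.0202,0],"delta_rot":[0,0,0],"fingers":1},{"dp":[0.0544,0.0202,0],"delta_rot":[0,0,0],"fingers":1},{"dp":[0.0544,0.0202,0],"delta_rot":[0,0,0],"fingers":1},{"dp":[0.0544,0.0202,0],"delta_rot":[0,0,0],"fingers":1},{"dp":[0.0544,0.0202,0],"delta_rot":[0,0,0],"fingers":1},{"dp":[0.0544,0.0202,0],"delta_rot":[0,0,0],"fingers":1},{"dp":[0.0544,0.0202,0],"delta_rot":[0,0,0],"fingers":1}]'
cat > rel.py <<'E'
# usage: rel.py x y z closing_dir_deg  -> remaining shift in tool axes (after turning) and turn, normalised
import sys; from h import *
x,y,z,a=map(float,sys.argv[1:5]); s=manip.sense(); T=R.from_quat(s['tool_rot']); M=T.as_matrix()
ya=np.degrees(np.arctan2(M[1,1],M[0,1])); w=(a-ya+90)%180-90
if len(sys.argv)>5: w+=180 if w<0 else -180
zt=np.array([0,0,-1.]); c=np.radians(ya+w); Y=np.array([np.cos(c),np.sin(c),0]); G=np.stack([np.cross(Y,zt),Y,zt],1)
dw=np.array([x,y,z])-s['tcp_pos']; rot=(T.inv()*R.from_matrix(G)).as_rotvec()
print('t',round(s['t'],2),'tcp',s['tcp_pos'].round(4),'ya',round(ya,2),'tilt',np.degrees(np.arccos(-M[2,2])).round(2),'q',s['q'].round(2),'gap',round(s['finger_gap'],3),'F',s['force'].round(1),'gf',np.round(s['gripper_force'],1))
print('dp now-axes',(M.T@dw/.5).round(4),'dp target-axes',(G.T@dw/.5).round(4),'rot',(rot/(2*np.pi)).round(4))
E
python3 rel.py .492 .0085 .303 -8.2
```

```text
t: 0.93
tcp_pos: [0.1593, -0.604, 0.3033]
tool_rot: [0.754, 0.656, 0.0, -0.001]
force: [0.2, -0.2, -0.7]
finger_gap: 0.997
gripper_force: 0.0
t: 1.93
tcp_pos: [0.3266, -0.2972, 0.3037]
tool_rot: [0.756, 0.654, 0.0, -0.0]
force: [0.6, -0.4, -0.1]
finger_gap: 0.999
gripper_force: 0.0
t 1.93 tcp [ 0.3266 -0.2972  0.3037] ya -8.29 tilt 0.03 q [-0.99  0.28  1.87  0.    0.99 -0.85] gap 0.999 F [ 0.6 -0.4 -0.1] gf 0.0
dp now-axes [0.6528 0.2393 0.0017] dp target-axes [0.6524 0.2403 0.0014] rot [-0.0001 -0.0001 -0.0002]
```

```bash
python3 -m crank '[{"dp":[0.0544,0.02,0],"delta_rot":[0,0,0],"fingers":1},{"dp":[0.0544,0.02,0],"delta_rot":[0,0,0],"fingers":1},{"dp":[0.0544,0.02,0],"delta_rot":[0,0,0],"fingers":1},{"dp":[0.0544,0.02,0],"delta_rot":[0,0,0],"fingers":1},{"dp":[0.0544,0.02,0],"delta_rot":[0,0,0],"fingers":1},{"dp":[0.0544,0.02,0],"delta_rot":[0,0,0],"fingers":1},{"dp":[0.0544,0.02,0],"delta_rot":[0,0,0],"fingers":1},{"dp":[0.0544,0.02,0],"delta_rot":[0,0,0],"fingers":1},{"dp":[0.0544,0.02,0],"delta_rot":[0,0,0],"fingers":1},{"dp":[0.0544,0.02,0],"delta_rot":[0,0,0],"fingers":1},{"dp":[0.0544,0.02,0],"delta_rot":[0,0,0],"fingers":1},{"dp":[0,0,0],"delta_rot":[0,0,0],"fingers":1}]' >/dev/null
python3 rel.py .492 .0085 .213 -8.2
python3 - <<'E'
from h import *
# refine jolley axis from initial scene cloud
p,d,c=load('scene'); P=cloud(d,c)[175:310,170:222][d[175:310,170:222]>0]
q=P[(P[:,2]>.036)&(P[:,2]<.046)&(P[:,0]>.41)&(P[:,0]<.63)]
v=cv2.fitLine(q[:,:2].astype(np.float32),cv2.DIST_HUBER,0,.01,.01).ravel(); print(v, np.degrees(np.arctan2(v[1],v[0])),len(q))
a=P[P[:,2]>.012]; u=v[:2]; o=v[2:]; t=(a[:,:2]-o)@u; n=(a[:,:2]-o)@np.array([-u[1],u[0]])
k=(abs(n)<.03); print('ends',t[k].min(),t[k].max()); 
for e in (t[k].min(),t[k].max()): print(o+u*e)
for z0 in np.arange(t.min(),t.max(),.02):
    m=k&(t>=z0)&(t<z0+.02)
    if m.sum()>3: print(round(z0,3),m.sum(),n[m].min().round(4),n[m].max().round(4),a[m,2].max().round(3))
E
```

```text
t 2.93 tcp [ 0.4797 -0.015   0.3038] ya -8.02 tilt 0.13 q [-0.27  0.33  1.79  0.    1.02 -0.13] gap 1.0 F [-0.7 -0.2 -0.3] gf 0.0
dp now-axes [0.0496 0.0175 0.1818] dp target-axes [0.05   0.0176 0.1817] rot [ 0.0002 -0.0003  0.0005]
[ 0.9965008   0.08358348  0.5313291  -0.27378383] 4.794574 687
ends -0.22778386415531265 0.13732285148370632
[ 0.30434229 -0.2928228 ]
[ 0.66817143 -0.26230591]
-0.228 16 -0.0025 0.0032 0.043
-0.208 11 -0.0018 0.0031 0.044
-0.188 40 -0.0206 0.021 0.046
-0.168 110 -0.0215 0.0219 0.052
-0.148 201 -0.0218 0.0219 0.046
-0.128 46 -0.0087 0.009 0.043
-0.108 48 -0.0086 0.009 0.043
-0.088 53 -0.0085 0.0091 0.042
-0.068 52 -0.0088 0.009 0.042
-0.048 59 -0.0087 0.009 0.042
-0.028 63 -0.0085 0.009 0.043
-0.008 66 -0.0089 0.0089 0.042
0.012 69 -0.0087 0.009 0.042
0.032 72 -0.0091 0.0089 0.043
0.052 78 -0.0091 0.0089 0.043
0.072 82 -0.009 0.0089 0.043
0.092 89 -0.012 0.0114 0.043
0.112 197 -0.0155 0.0155 0.043
0.132 141 -0.0111 0.0115 0.043
```

```bash
python3 -m crank '[{"dp":[0.025,0.009,0],"delta_rot":[0,0,0],"fingers":1},{"dp":[0.025,0.009,0],"delta_rot":[0,0,0],"fingers":1},{"dp":[0,0,0],"delta_rot":[0,0,0],"fingers":1},{"dp":[0,0,0.03],"delta_rot":[0,0,0],"fingers":1},{"dp":[0,0,0.03],"delta_rot":[0,0,0],"fingers":1},{"dp":[0,0,0.03],"delta_rot":[0,0,0],"fingers":1},{"dp":[0,0,0.03],"delta_rot":[0,0,0],"fingers":1}]' >/dev/null
python3 rel.py .492 .0085 .213 -8.2
python3 - <<'E'
from h import *
p,d,c=snap('side'); cv2.imwrite('pics/side1.png',cv2.resize(p[120:270,220:440,::-1],None,fx=3,fy=3))
E
```

```text
t 3.52 tcp [0.4901 0.004  0.2433] ya -8.28 tilt 0.04 q [-0.22  0.44  1.83 -0.    0.87 -0.07] gap 0.999 F [-0.   0.7  0.1] gf 0.0
dp now-axes [0.0094 0.0026 0.0606] dp target-axes [0.0094 0.0026 0.0606] rot [-0.0001  0.0001 -0.0002]
```

View pics/side1.png

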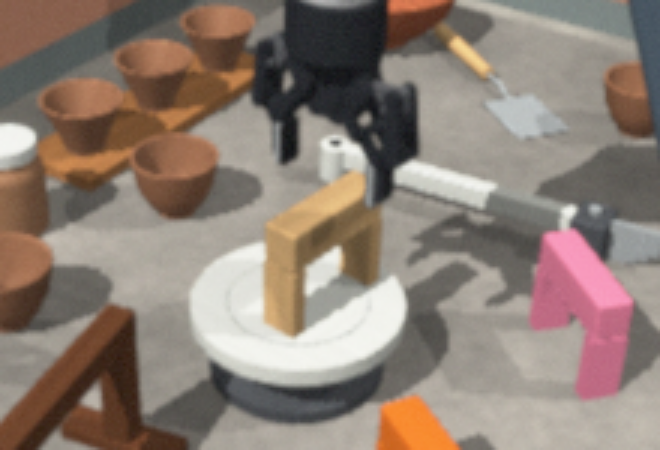

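The crop shows the fingers straddling the beam at about (330,190). I'll make a small correction, then go down and grip.

```bash
python3 -m crank '[{"dp":[0.009,0.0026,0.02],"delta_rot":[0,0,0],"fingers":1},{"dp":[0,0,0.02],"delta_rot":[0,0,0],"fingers":1},{"dp":[0,0,0.02],"delta_rot":[0,0,0],"fingers":1},{"dp":[0,0,0],"delta_rot":[0,0,0],"fingers":1}]' >/dev/null
python3 rel.py .492 .0085 .213 -8.2
python3 -m crank '[{"dp":[0,0,0],"delta_rot":[0,0,0],"fingers":-1},{"dp":[0,0,0],"delta_rot":[0,0,0],"fingers":-1},{"dp":[0,0,0],"delta_rot":[0,0,0],"fingers":-1},{"dp":[0,0,0],"delta_rot":[0,0,0],"fingers":-1},{"dp":[0,0,0],"delta_rot":[0,0,0],"fingers":-1},{"dp":[0,0,0],"delta_rot":[0,0,0],"fingers":-1},{"dp":[0,0,0],"delta_rot":[0,0,0],"fingers":-1},{"dp":[0,0,0],"delta_rot":[0,0,0],"fingers":-1},{"dp":[0,0,0],"delta_rot":[0,0,0],"fingers":-1},{"dp":[0,0,0],"delta_rot":[0,0,0],"fingers":-1}]' 35
```

```text
t 3.9 tcp [0.4919 0.009  0.2127] ya -8.29 tilt 0.16 q [-0.21  0.49  1.85 -0.    0.8  -0.06] gap 0.996 F [-0.1 -0.3 -0.3] gf 0.0
dp now-axes [-0.001   0.0004 -0.0005] dp target-axes [-0.001   0.0004 -0.0005] rot [-0.0004 -0.     -0.0002]
t: 4.73
tcp_pos: [0.4929, 0.0092, 0.2146]
tool_rot: [0.756, 0.654, 0.0, 0.001]
force: [-0.6, -0.2, 5.8]
finger_gap: 0.371
gripper_force: 35.6
```

```bash
python3 -m crank '[{"dp":[0,0,-0.01],"delta_rot":[0,0,0],"fingers":-1},{"dp":[0,0,-0.03],"delta_rot":[0,0,0],"fingers":-1},{"dp":[0,0,-0.03],"delta_rot":[0,0,0],"fingers":-1},{"dp":[0,0,-0.03],"delta_rot":[0,0,0],"fingers":-1},{"dp":[0,0,-0.03],"delta_rot":[0,0,0],"fingers":-1},{"dp":[0,0,-0.03],"delta_rot":[0,0,0],"fingers":-1},{"dp":[0,0,-0.02],"delta_rot":[0,0,0],"fingers":-1},{"dp":[0,0,0],"delta_rot":[0,0,0],"fingers":-1}]'
python3 -m crank '[{"dp":[0,0,0],"delta_rot":[0,0,0.0164],"fingers":-1},{"dp":[0,0,0],"delta_rot":[0,0,0.0164],"fingers":-1},{"dp":[0,0,0],"delta_rot":[0,0,0.0164],"fingers":-1},{"dp":[0,0,0],"delta_rot":[0,0,0.0164],"fingers":-1},{"dp":[0,0,0],"delta_rot":[0,0,0.0164],"fingers":-1},{"dp":[0,0,0],"delta_rot":[0,0,0.0164],"fingers":-1},{"dp":[0,0,0],"delta_rot":[0,0,0.0164],"fingers":-1},{"dp":[0,0,0],"delta_rot":[0,0,0.0164],"fingers":-1},{"dp":[0,0,0],"delta_rot":[0,0,0.0164],"fingers":-1},{"dp":[0,0,0],"delta_rot":[0,0,0.0164],"fingers":-1},{"dp":[0,0,0],"delta_rot":[0,0,0.0164],"fingers":-1},{"dp":[0,0,0],"delta_rot":[0,0,0.0164],"fingers":-1}]' >/dev/null
python3 rel.py .5445 .2938 .303 -78.9
```

```text
t: 5.4
tcp_pos: [0.4934, 0.0092, 0.3058]
tool_rot: [0.756, 0.654, 0.001, 0.002]
force: [0.5, -0.1, -0.7]
finger_gap: 0.365
gripper_force: 34.9
t 6.4 tcp [0.4919 0.0094 0.3029] ya -79.42 tilt 0.13 q [-0.21  0.35  1.76  0.    1.03  1.18] gap 0.366 F [-0.4 -0.2 -2. ] gf 35.0
dp now-axes [ 2.078e-01 -5.398e-01 -2.000e-04] dp target-axes [ 2.127e-01 -5.379e-01 -3.000e-04] rot [-0.0002  0.0003 -0.0014]
```

```bash
python3 -m crank '[{"dp":[0.0193,-0.0489,0],"delta_rot":[0,0,-0.0014],"fingers":-1},{"dp":[0.0193,-0.0489,0],"delta_rot":[0,0,0],"fingers":-1},{"dp":[0.0193,-0.0489,0],"delta_rot":[0,0,0],"fingers":-1},{"dp":[0.0193,-0.0489,0],"delta_rot":[0,0,0],"fingers":-1},{"dp":[0.0193,-0.0489,0],"delta_rot":[0,0,0],"fingers":-1},{"dp":[0.0193,-0.0489,0],"delta_rot":[0,0,0],"fingers":-1},{"dp":[0.0193,-0.0489,0],"delta_rot":[0,0,0],"fingers":-1},{"dp":[0.0193,-0.0489,0],"delta_rot":[0,0,0],"fingers":-1},{"dp":[0.0193,-0.0489,0],"delta_rot":[0,0,0],"fingers":-1},{"dp":[0.0193,-0.0489,0],"delta_rot":[0,0,0],"fingers":-1},{"dp":[0.0193,-0.0489,0],"delta_rot":[0,0,0],"fingers":-1},{"dp":[0,0,0],"delta_rot":[0,0,0],"fingers":-1}]' >/dev/null
python3 rel.py .5445 .2938 .273 -78.9
python3 - <<'E'
from h import *
p,d,c=snap('scene'); cv2.imwrite('pics/scene1.png',cv2.resize(p[70:250,350:550,::-1],None,fx=3,fy=3))
P=cloud(d,c); hsv=cv2.cvtColor(p,cv2.COLOR_RGB2HSV)
m=np.zeros((400,640),bool); m[70:250,350:550]=1
m&=(d>0)&(P[...,2]>.14)&(P[...,2]<.29)&(hsv[...,1]>70)&(hsv[...,0]<30)&(np.hypot(P[...,0]-.5445,P[...,1]-.2938)<.1)
q=P[m]; print(len(q),q.min(0),q.max(0))
r=cv2.minAreaRect((q[:,:2]*1000).astype(np.float32)); print(r)
E
```

```text
t 7.4 tcp [0.5438 0.298  0.3026] ya -78.41 tilt 0.15 q [0.32 0.52 1.45 0.   1.17 1.69] gap 0.366 F [-0.4  1.2 -1. ] gf 35.1
dp now-axes [-0.0004  0.0087  0.0592] dp target-axes [-0.0003  0.0086  0.0592] rot [-0.0004 -0.0001  0.0014]
1677 [0.49113798 0.24952464 0.15641738] [0.60132131 0.32841203 0.28551991]
((546.5860595703125, 285.7461242675781), (113.04216766357422, 69.00337982177734), 14.519255638122559)
```

View pics/scene1.png

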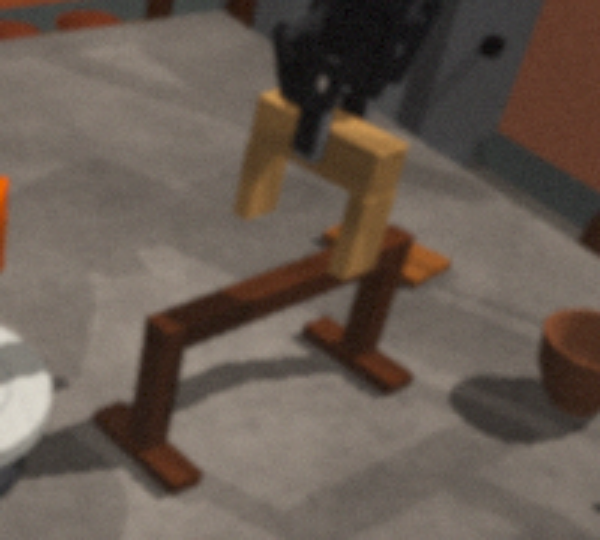

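The crop shows the bridge upright and square above the rail, with a leg on each side (tips at about (255,215) and (350,275)). I'll lower it now.

```bash
python3 -m crank '[{"dp":[0,0.0086,0],"delta_rot":[0,0,0],"fingers":-1},{"dp":[0,0,0.025],"delta_rot":[0,0,0],"fingers":-1},{"dp":[0,0,0.025],"delta_rot":[0,0,0],"fingers":-1},{"dp":[0,0,0.025],"delta_rot":[0,0,0],"fingers":-1},{"dp":[0,0,0.025],"delta_rot":[0,0,0],"fingers":-1},{"dp":[0,0,0.025],"delta_rot":[0,0,0],"fingers":-1},{"dp":[0,0,0.025],"delta_rot":[0,0,0],"fingers":-1},{"dp":[0,0,0.01],"delta_rot":[0,0,0],"fingers":-1},{"dp":[0,0,0],"delta_rot":[0,0,0],"fingers":-1}]'
python3 rel.py .5445 .2938 .213 -78.9
```

```text
t: 8.2
tcp_pos: [0.5437, 0.2879, 0.2222]
tool_rot: [0.995, 0.098, -0.002, 0.001]
force: [0.1, 0.5, -1.5]
finger_gap: 0.371
gripper_force: 35.2
t 8.2 tcp [0.5437 0.2879 0.2222] ya -78.7 tilt 0.26 q [ 0.31  0.61  1.53 -0.    1.    1.68] gap 0.371 F [ 0.1  0.5 -1.5] gf 35.2
dp now-axes [ 0.004  -0.0113  0.0184] dp target-axes [ 0.0039 -0.0113  0.0184] rot [0.0001 0.0007 0.0005]
```

```bash
python3 -m crank '[{"dp":[0,0,0.008],"delta_rot":[0,0,0],"fingers":-1},{"dp":[0,0,0.006],"delta_rot":[0,0,0],"fingers":-1},{"dp":[0,0,0],"delta_rot":[0,0,0],"fingers":-1}]'
python3 -m crank '[{"dp":[0,0,0.004],"delta_rot":[0,0,0],"fingers":-1},{"dp":[0,0,0],"delta_rot":[0,0,0],"fingers":-1}]'
```

```text
t: 8.45
tcp_pos: [0.5447, 0.2893, 0.2169]
tool_rot: [0.995, 0.099, 0.0, 0.0]
force: [-0.7, 0.4, -1.2]
finger_gap: 0.369
gripper_force: 35.2
t: 8.62
tcp_pos: [0.5447, 0.2896, 0.2151]
tool_rot: [0.995, 0.099, 0.0, -0.0]
force: [-0.1, 0.0, -0.9]
finger_gap: 0.365
gripper_force: 35.2
```

```bash
python3 -m crank '[{"dp":[0,0,0.004],"delta_rot":[0,0,0],"fingers":-1},{"dp":[0,0,0],"delta_rot":[0,0,0],"fingers":-1}]'
python3 -m crank '[{"dp":[0,0,0.003],"delta_rot":[0,0,0],"fingers":-1},{"dp":[0,0,0],"delta_rot":[0,0,0],"fingers":-1}]'
```

```text
t: 8.78
tcp_pos: [0.5445, 0.2897, 0.2129]
tool_rot: [0.995, 0.099, -0.0, 0.0]
force: [0.3, 0.4, -2.2]
finger_gap: 0.373
gripper_force: 35.2
t: 8.95
tcp_pos: [0.5446, 0.2897, 0.2127]
tool_rot: [0.995, 0.099, 0.0, 0.0]
force: [-2.2, -0.5, 5.9]
finger_gap: 0.369
gripper_force: 35.7
```

Contact felt (force jumped to +6 N in z), so I'll release.

```bash
python3 -m crank '[{"dp":[0,0,0],"delta_rot":[0,0,0],"fingers":0},{"dp":[0,0,0],"delta_rot":[0,0,0],"fingers":0.5},{"dp":[0,0,0],"delta_rot":[0,0,0],"fingers":1},{"dp":[0,0,0],"delta_rot":[0,0,0],"fingers":1},{"dp":[0,0,0],"delta_rot":[0,0,0],"fingers":1},{"dp":[0,0,0],"delta_rot":[0,0,0],"fingers":1},{"dp":[0,0,0],"delta_rot":[0,0,0],"fingers":1},{"dp":[0,0,0],"delta_rot":[0,0,0],"fingers":1}]'
python3 -m crank '[{"dp":[0,0,-0.02],"delta_rot":[0,0,0],"fingers":1},{"dp":[0,0,-0.03],"delta_rot":[0,0,0],"fingers":1},{"dp":[0,0,-0.03],"delta_rot":[0,0,0],"fingers":1},{"dp":[0,0,-0.04],"delta_rot":[0,0,0],"fingers":1},{"dp":[0,0,-0.04],"delta_rot":[0,0,0],"fingers":1},{"dp":[0,0,-0.04],"delta_rot":[0,0,0],"fingers":1},{"dp":[0,0,0],"delta_rot":[0,0,0],"fingers":1}]'
python3 - <<'E'
from h import *
p,d,c=snap('scene'); cv2.imwrite('pics/scene2.png',cv2.resize(p[70:250,350:550,::-1],None,fx=3,fy=3))
P=cloud(d,c); m=np.zeros((400,640),bool); m[70:250,350:550]=1
m&=(d>0)&(P[...,2]>.155)&(P[...,2]<.18)&(np.hypot(P[...,0]-.5445,P[...,1]-.2938)<.09)
q=P[m]; print(len(q),cv2.minAreaRect((q[:,:2]*1000).astype(np.float32)),np.median(q[:,2]),q[:,2].max())
E
python3 rel.py .4235 -.2825 .3 -85.2;python3 rel.py .4235 -.2825 .3 -85.2 f
```

```text
t: 9.62
tcp_pos: [0.5446, 0.2896, 0.2113]
tool_rot: [0.995, 0.099, -0.0, 0.0]
force: [0.4, -1.0, -0.0]
finger_gap: 1.001
gripper_force: 0.0
t: 10.2
tcp_pos: [0.5466, 0.2903, 0.3168]
tool_rot: [0.995, 0.099, 0.005, -0.001]
force: [0.3, 0.2, 0.1]
finger_gap: 1.0
gripper_force: 0.0
555 ((544.4248046875, 290.8314208984375), (110.7796630859375, 35.047821044921875), 12.116607666015625) 0.16523425007900272 0.16768208310295268
t 10.25 tcp [0.5458 0.29   0.3147] ya -78.61 tilt 0.38 q [0.31 0.5  1.44 0.   1.19 1.68] gap 1.001 F [-0.2 -0.2 -0.5] gf 0.0
dp now-axes [-0.4662  1.0742  0.0255] dp target-axes [-0.3396  1.1206  0.0293] rot [-0.0002 -0.001   0.0183]
t 10.25 tcp [0.5458 0.29   0.3147] ya -78.61 tilt 0.38 q [0.31 0.5  1.44 0.   1.19 1.68] gap 1.001 F [-0.2 -0.2 -0.5] gf 0.0
dp now-axes [-0.4662  1.0742  0.0255] dp target-axes [ 0.3396 -1.1206  0.0293] rot [ 1.600e-03 -3.000e-04 -4.817e-01]
```

View pics/scene2.png

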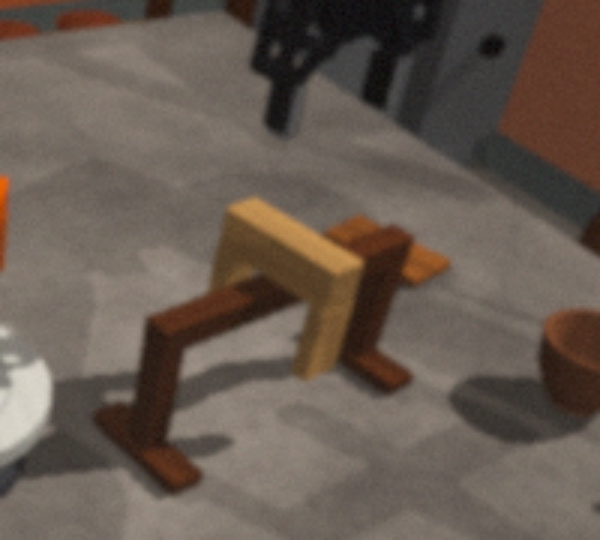

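The bridge now sits square astride the rail, with its beam at about (295,240) and a leg down each side. Next I'll go to the template arm.

```bash
python3 -m crank '[{"dp":[0,0,0],"delta_rot":[0,-0.001,0.0183],"fingers":1},{"dp":[-0.0148,0.0487,0],"delta_rot":[0,0,0],"fingers":1},{"dp":[-0.0148,0.0487,0],"delta_rot":[0,0,0],"fingers":1},{"dp":[-0.0148,0.0487,0],"delta_rot":[0,0,0],"fingers":1},{"dp":[-0.0148,0.0487,0],"delta_rot":[0,0,0],"fingers":1},{"dp":[-0.0148,0.0487,0],"delta_rot":[0,0,0],"fingers":1},{"dp":[-0.0148,0.0487,0],"delta_rot":[0,0,0],"fingers":1},{"dp":[-0.0148,0.0487,0],"delta_rot":[0,0,0],"fingers":1},{"dp":[-0.0148,0.0487,0],"delta_rot":[0,0,0],"fingers":1},{"dp":[-0.0148,0.0487,0],"delta_rot":[0,0,0],"fingers":1},{"dp":[-0.0148,0.0487,0],"delta_rot":[0,0,0],"fingers":1},{"dp":[-0.0148,0.0487,0],"delta_rot":[0,0,0],"fingers":1}]' >/dev/null
python3 -m crank '[{"dp":[-0.0148,0.0487,0],"delta_rot":[0,0,0],"fingers":1},{"dp":[-0.0148,0.0487,0],"delta_rot":[0,0,0],"fingers":1},{"dp":[-0.0148,0.0487,0],"delta_rot":[0,0,0],"fingers":1},{"dp":[-0.0148,0.0487,0],"delta_rot":[0,0,0],"fingers":1},{"dp":[-0.0148,0.0487,0],"delta_rot":[0,0,0],"fingers":1},{"dp":[-0.0148,0.0487,0],"delta_rot":[0,0,0],"fingers":1},{"dp":[-0.0148,0.0487,0],"delta_rot":[0,0,0],"fingers":1},{"dp":[-0.0148,0.0487,0],"delta_rot":[0,0,0],"fingers":1},{"dp":[-0.0148,0.0487,0],"delta_rot":[0,0,0],"fingers":1},{"dp":[-0.0148,0.0487,0],"delta_rot":[0,0,0],"fingers":1},{"dp":[-0.0148,0.0487,0],"delta_rot":[0,0,0],"fingers":1},{"dp":[0,0,0],"delta_rot":[0,0,0],"fingers":1}]' >/dev/null
python3 rel.py .4235 -.2825 .16 -85.2
```

```text
t 12.25 tcp [ 0.4267 -0.2619  0.3121] ya -85.42 tilt 0.4 q [-0.77  0.35  1.73 -0.01  1.07  0.72] gap 1.001 F [ 0.2 -0.1  1.5] gf 0.0
dp now-axes [-0.0077  0.0397  0.3044] dp target-axes [-0.0098  0.0405  0.3042] rot [ 0.0004  0.001  -0.0006]
```

```bash
python3 -m crank '[{"dp":[-0.005,0.02,0],"delta_rot":[0,0,0],"fingers":1},{"dp":[-0.004,0.016,0],"delta_rot":[0.0004,0.001,0],"fingers":1},{"dp":[0,0,0],"delta_rot":[0,0,0],"fingers":1},{"dp":[0,0,0.04],"delta_rot":[0,0,0],"fingers":1},{"dp":[0,0,0.04],"delta_rot":[0,0,0],"fingers":1},{"dp":[0,0,0.04],"delta_rot":[0,0,0],"fingers":1},{"dp":[0,0,0.04],"delta_rot":[0,0,0],"fingers":1},{"dp":[0,0,0.04],"delta_rot":[0,0,0],"fingers":1},{"dp":[0,0,0.04],"delta_rot":[0,0,0],"fingers":1},{"dp":[0,0,0.04],"delta_rot":[0,0,0],"fingers":1},{"dp":[0,0,0],"delta_rot":[0,0,0],"fingers":1}]' >/dev/null
python3 rel.py .4235 -.2825 .086 -85.2
python3 - <<'E'
from h import *
p,d,c=snap('scene'); cv2.imwrite('pics/scene3.png',cv2.resize(p[130:310,120:320,::-1],None,fx=3,fy=3))
E
```

```text
t 13.17 tcp [ 0.4229 -0.2737  0.1697] ya -85.15 tilt 0.54 q [-0.8   0.58  1.85  0.    0.72  0.69] gap 1.001 F [-0.2 -0.2  0.4] gf 0.0
dp now-axes [0.0004 0.0191 0.1672] dp target-axes [-0.0003  0.0177  0.1674] rot [-0.0013  0.0007  0.0001]
```

View pics/scene3.png

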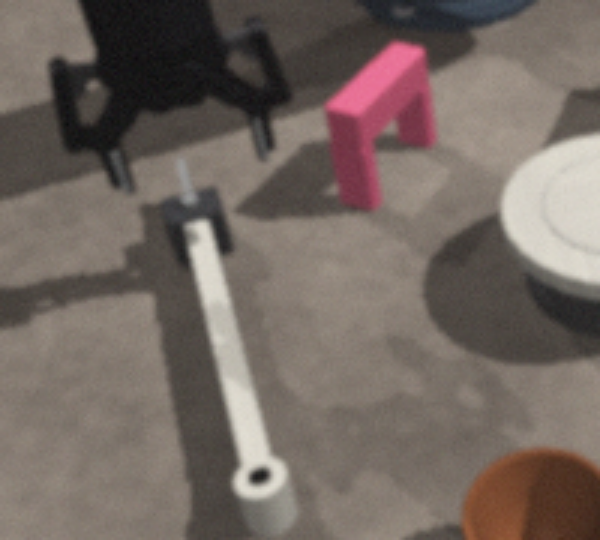

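The gripper stands above the bar, with its fingertips at about (120,180) and (262,150) and room on both sides. The grip point is well clear of the cast block at (195,220). I'll correct 9 mm sideways and go down.

```bash
python3 -m crank '[{"dp":[0,0.009,0],"delta_rot":[-0.0013,0.0007,0],"fingers":1},{"dp":[0,0.009,0],"delta_rot":[0,0,0],"fingers":1},{"dp":[0,0,0.03],"delta_rot":[0,0,0],"fingers":1},{"dp":[0,0,0.03],"delta_rot":[0,0,0],"fingers":1},{"dp":[0,0,0.03],"delta_rot":[0,0,0],"fingers":1},{"dp":[0,0,0],"delta_rot":[0,0,0],"fingers":1}]' >/dev/null
python3 rel.py .4235 -.2825 .086 -85.2
```

```text
t 13.72 tcp [ 0.425  -0.2853  0.1271] ya -85.22 tilt 0.37 q [-0.81  0.67  1.86 -0.    0.61  0.68] gap 1.002 F [ 0.4 -0.2 -0.3] gf 0.0
dp now-axes [-0.0028 -0.0063  0.0821] dp target-axes [-0.0025 -0.0058  0.0822] rot [ 0.0008 -0.0006 -0.0001]
```

```bash
python3 -m crank '[{"dp":[-0.002,-0.004,0],"delta_rot":[0,0,0],"fingers":1},{"dp":[0,0,0.025],"delta_rot":[0,0,0],"fingers":1},{"dp":[0,0,0.025],"delta_rot":[0,0,0],"fingers":1},{"dp":[0,0,0.02],"delta_rot":[0,0,0],"fingers":1},{"dp":[0,0,0.01],"delta_rot":[0,0,0],"fingers":1},{"dp":[0,0,0],"delta_rot":[0,0,0],"fingers":1},{"dp":[0,0,0],"delta_rot":[0,0,0],"fingers":1}]'
python3 rel.py .4235 -.2825 .086 -85.2
```

```text
t: 14.3
tcp_pos: [0.4244, -0.2836, 0.088]
tool_rot: [0.999, 0.042, 0.002, 0.003]
force: [0.4, 0.5, 0.1]
finger_gap: 1.003
gripper_force: 0.0
t 14.3 tcp [ 0.4244 -0.2836  0.088 ] ya -85.2 tilt 0.45 q [-0.81  0.74  1.87 -0.    0.52  0.68] gap 1.003 F [0.4 0.5 0.1] gf 0.0
dp now-axes [-0.0016 -0.0023  0.004 ] dp target-axes [-0.0016 -0.0023  0.004 ] rot [ 0.001  -0.0007 -0.    ]
```

```bash
python3 -m crank '[{"dp":[0,0,0],"delta_rot":[0.001,-0.0007,0],"fingers":-1},{"dp":[0,0,0],"delta_rot":[0,0,0],"fingers":-1},{"dp":[0,0,0],"delta_rot":[0,0,0],"fingers":-1},{"dp":[0,0,0],"delta_rot":[0,0,0],"fingers":-1},{"dp":[0,0,0],"delta_rot":[0,0,0],"fingers":-1},{"dp":[0,0,0],"delta_rot":[0,0,0],"fingers":-1},{"dp":[0,0,0],"delta_rot":[0,0,0],"fingers":-1},{"dp":[0,0,0],"delta_rot":[0,0,0],"fingers":-1},{"dp":[0,0,0],"delta_rot":[0,0,0],"fingers":-1},{"dp":[0,0,0],"delta_rot":[0,0,0],"fingers":-1},{"dp":[0,0,0],"delta_rot":[0,0,0],"fingers":-1},{"dp":[0,0,0],"delta_rot":[0,0,0],"fingers":-1}]' 80
python3 -m crank '[{"dp":[0,0,-0.01],"delta_rot":[0,0,0],"fingers":-1},{"dp":[0,0,-0.03],"delta_rot":[0,0,0],"fingers":-1},{"dp":[0,0,-0.03],"delta_rot":[0,0,0],"fingers":-1},{"dp":[0,0,-0.03],"delta_rot":[0,0,0],"fingers":-1},{"dp":[0,0,-0.04],"delta_rot":[0,0,0],"fingers":-1},{"dp":[0,0,-0.04],"delta_rot":[0,0,0],"fingers":-1},{"dp":[0,0,-0.04],"delta_rot":[0,0,0],"fingers":-1},{"dp":[0,0,-0.03],"delta_rot":[0,0,0],"fingers":-1},{"dp":[0,0,-0.02],"delta_rot":[0,0,0],"fingers":-1},{"dp":[0,0,0],"delta_rot":[0,0,0],"fingers":-1},{"dp":[0,0,0],"delta_rot":[0,0,0],"fingers":-1},{"dp":[0,0,0],"delta_rot":[0,0,0],"fingers":-1}]'
python3 rel.py .6036 .0278 .21 -85.2
```

```text
t: 15.3
tcp_pos: [0.4245, -0.2839, 0.0882]
tool_rot: [0.999, 0.042, 0.0, 0.001]
force: [-1.2, -1.2, 5.3]
finger_gap: 0.192
gripper_force: 79.6
t: 16.3
tcp_pos: [0.4235, -0.2826, 0.2214]
tool_rot: [0.999, 0.042, -0.001, -0.001]
force: [-0.6, 0.3, -5.5]
finger_gap: 0.191
gripper_force: 78.9
t 16.3 tcp [ 0.4235 -0.2826  0.2214] ya -85.21 tilt 0.2 q [-0.81  0.5   1.8   0.    0.85  0.68] gap 0.191 F [-0.6  0.3 -5.5] gf 78.9
dp now-axes [ 0.4109 -0.5885  0.0237] dp target-axes [ 0.4109 -0.5886  0.0229] rot [-0.0005  0.0003 -0.    ]
```

```bash
python3 -m crank '[{"dp":[0.01,-0.015,0],"delta_rot":[0,0,0],"fingers":-1},{"dp":[0.02,-0.029,0],"delta_rot":[0,0,0],"fingers":-1},{"dp":[0.02,-0.029,0],"delta_rot":[0,0,0],"fingers":-1},{"dp":[0.02,-0.029,0],"delta_rot":[0,0,0],"fingers":-1},{"dp":[0.02,-0.029,0],"delta_rot":[0,0,0],"fingers":-1},{"dp":[0.02,-0.029,0],"delta_rot":[0,0,0],"fingers":-1},{"dp":[0.02,-0.029,0],"delta_rot":[0,0,0],"fingers":-1},{"dp":[0.02,-0.029,0],"delta_rot":[0,0,0],"fingers":-1},{"dp":[0.02,-0.029,0],"delta_rot":[0,0,0],"fingers":-1},{"dp":[0.02,-0.029,0],"delta_rot":[0,0,0],"fingers":-1},{"dp":[0.02,-0.029,0],"delta_rot":[0,0,0],"fingers":-1},{"dp":[0.02,-0.029,0],"delta_rot":[0,0,0],"fingers":-1}]' >/dev/null
python3 -m crank '[{"dp":[0.02,-0.029,0],"delta_rot":[0,0,0],"fingers":-1},{"dp":[0.02,-0.029,0],"delta_rot":[0,0,0],"fingers":-1},{"dp":[0.02,-0.029,0],"delta_rot":[0,0,0],"fingers":-1},{"dp":[0.02,-0.029,0],"delta_rot":[0,0,0],"fingers":-1},{"dp":[0.02,-0.029,0],"delta_rot":[0,0,0],"fingers":-1},{"dp":[0.02,-0.029,0],"delta_rot":[0,0,0],"fingers":-1},{"dp":[0.02,-0.029,0],"delta_rot":[0,0,0],"fingers":-1},{"dp":[0.02,-0.029,0],"delta_rot":[0,0,0],"fingers":-1},{"dp":[0.02,-0.029,0],"delta_rot":[0,0,0],"fingers":-1},{"dp":[0.02,-0.029,0],"delta_rot":[0,0,0],"fingers":-1},{"dp":[0,0,0],"delta_rot":[0,0,0],"fingers":-1},{"dp":[0,0,0],"delta_rot":[0,0,0],"fingers":-1}]' >/dev/null
python3 rel.py .605 .027 .21 -85.2
```

```text
t 18.3 tcp [0.6117 0.047  0.2211] ya -85.08 tilt 0.18 q [-0.11  0.61  1.54  0.    1.    1.38] gap 0.193 F [-0.5 -0.1 -6.6] gf 78.8
dp now-axes [-0.0167  0.0387  0.0223] dp target-axes [-0.0167  0.0387  0.0223] rot [-0.0001  0.0005  0.0003]
```

```bash
python3 -m crank '[{"dp":[-0.006,0.013,0.007],"delta_rot":[0,0,0],"fingers":-1},{"dp":[-0.006,0.013,0.008],"delta_rot":[0,0,0],"fingers":-1},{"dp":[-0.0047,0.0127,0.008],"delta_rot":[0,0,0],"fingers":-1},{"dp":[0,0,0],"delta_rot":[0,0,0],"fingers":-1},{"dp":[0,0,0],"delta_rot":[0,0,0],"fingers":-1},{"dp":[0,0,0],"delta_rot":[0,0,0],"fingers":-1}]' >/dev/null
python3 rel.py .605 .027 .21 -85.2
python3 - <<'E'
from h import *
for n in('scene','side'):
    p,d,c=snap(n); cv2.imwrite(f'pics/{n}4.png',cv2.resize(p[80:330,180:480,::-1] if n=='scene' else p[80:330,140:440,::-1],None,fx=2.3,fy=2.3))
    P=cloud(d,c); m=(d>0)&(P[...,2]>.105)&(P[...,2]<.185)&(P[...,0]>.44)&(P[...,0]<.9)&(abs(P[...,1]-.03-.083*(P[...,0]-.605))<.03)
    q=P[m]; 
    for x in np.arange(.46,.88,.03):
        k=q[(q[:,0]>=x)&(q[:,0]<x+.03)]
        if len(k)>4: print(n,x.round(2),len(k),'y',k[:,1].min().round(3),k[:,1].max().round(3),'z',k[:,2].min().round(3),k[:,2].max().round(3))
    print(q[:,0].min(),q[:,0].max())
E
```

```text
t 18.8 tcp [0.6056 0.0248 0.2112] ya -85.28 tilt 0.03 q [-0.14  0.62  1.56  0.    0.96  1.34] gap 0.195 F [-0.6  0.6 -5.1] gf 78.9
dp now-axes [-0.0009 -0.0045  0.0025] dp target-axes [-0.0009 -0.0045  0.0025] rot [-0.0001 -0.     -0.0002]
scene 0.46 8 y 0.014 0.019 z 0.155 0.167
scene 0.49 9 y 0.014 0.02 z 0.159 0.167
scene 0.52 54 y -0.001 0.024 z 0.125 0.173
scene 0.55 148 y -0.0 0.044 z 0.123 0.174
scene 0.58 93 y 0.004 0.057 z 0.137 0.185
scene 0.61 360 y 0.002 0.06 z 0.139 0.185
scene 0.64 174 y 0.02 0.04 z 0.143 0.166
scene 0.67 194 y 0.022 0.043 z 0.143 0.166
scene 0.7 215 y 0.025 0.045 z 0.143 0.166
scene 0.73 239 y 0.027 0.047 z 0.142 0.166
scene 0.76 265 y 0.03 0.05 z 0.142 0.166
scene 0.79 293 y 0.032 0.052 z 0.142 0.166
scene 0.82 632 y 0.028 0.06 z 0.123 0.166
0.48368254149528045 0.8497930104099363
side 0.46 34 y 0.013 0.021 z 0.14 0.168
side 0.49 167 y 0.012 0.023 z 0.125 0.169
side 0.52 312 y 0.0 0.045 z 0.124 0.175
side 0.55 172 y 0.002 0.046 z 0.127 0.176
side 0.58 212 y 0.006 0.05 z 0.139 0.185
side 0.61 49 y 0.034 0.046 z 0.144 0.165
side 0.64 99 y 0.024 0.042 z 0.143 0.168
side 0.67 103 y 0.022 0.045 z 0.143 0.166
side 0.7 106 y 0.025 0.047 z 0.143 0.168
side 0.73 99 y 0.028 0.05 z 0.143 0.167
side 0.76 101 y 0.03 0.052 z 0.144 0.168
side 0.79 123 y 0.033 0.058 z 0.124 0.168
side 0.82 124 y 0.03 0.062 z 0.125 0.168
0.4818506688769189 0.8446501549047656
```

View pics/scene4.png

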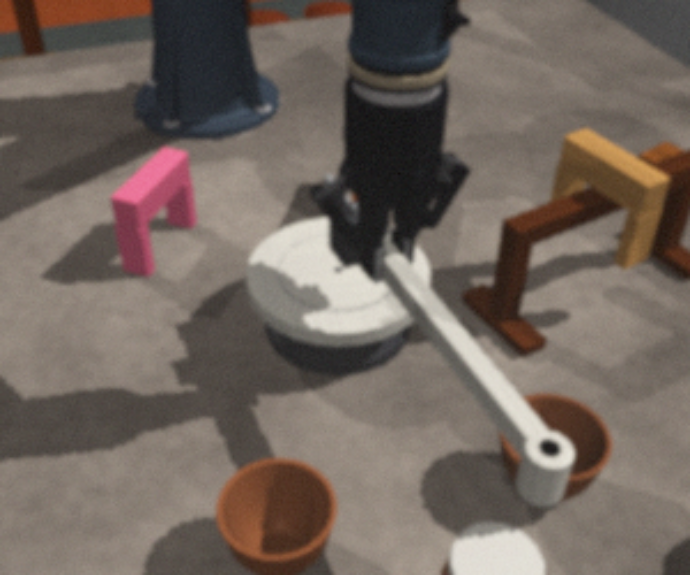

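View pics/side4.png

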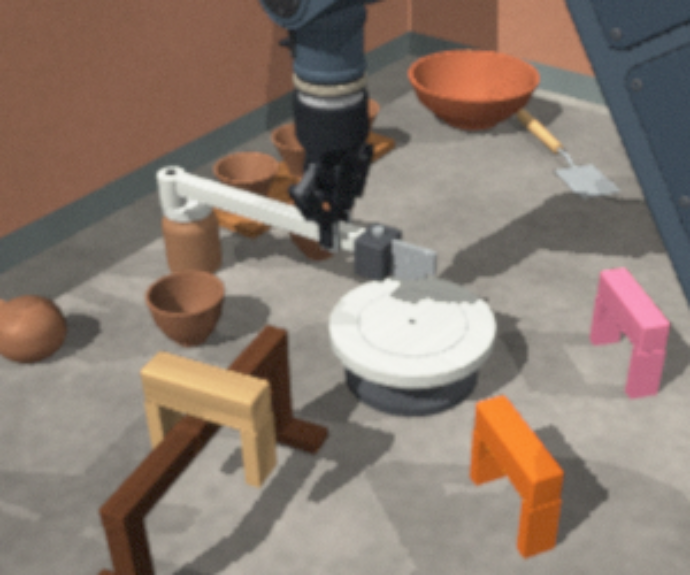

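Both views show the arm level (bar top 0.166 m along its whole length). The blade middle is at about (0.508, 0.018) over the wheel centre (0.510, 0.020), with its underside about 54 mm above the top. The bridge is on the rail and the bowls have not moved. I'll let it settle, then hand in.

```bash
python3 -m crank '[{"dp":[0,0,0],"delta_rot":[0,0,0],"fingers":-1},{"dp":[0,0,0],"delta_rot":[0,0,0],"fingers":-1},{"dp":[0,0,0],"delta_rot":[0,0,0],"fingers":-1},{"dp":[0,0,0],"delta_rot":[0,0,0],"fingers":-1},{"dp":[0,0,0],"delta_rot":[0,0,0],"fingers":-1},{"dp":[0,0,0],"delta_rot":[0,0,0],"fingers":-1}]' && python3 -c "
from station import manip; print(manip.sign_off())"
```

```text
t: 19.4
tcp_pos: [0.6057, 0.0256, 0.2112]
tool_rot: [0.999, 0.042, 0.0, -0.0]
force: [-0.1, 0.1, -6.7]
finger_gap: 0.194
gripper_force: 78.9
the job is handed in; nothing more can be done
None
```

The job is handed in at 19.4 s (no verdict was returned): the bridge hangs released and square on the rail, and the template arm is held level at its balance point, blade about 3 mm from the wheel's centre and underside about 54 mm above it, with the bowls untouched.

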